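# Set the flow-control knob to its mark and slide the lock home

### The job

Set the air-line flow control on the bench: clear the small black moulded box off the lock's track and put it down on the bench top beside the unit, and with the lock still open turn the wide knob by its upright peg until the peg stands at the mark (the long line that runs down the track). Then slide the steel lock fully home so that its fork straddles the peg. Leave all the other things where they stand.

Things in the scene. Friction and masses are not known exactly. Their poses are not given: they have to be found in the camera images.
- valve_unit: Grey flow-control unit, fixed to the bench, 28 mm high. Origin: on the bench top, under the knob's axis; x runs from the knob's axis along the lock's track, z up. Footprint: x and y -75 to 75, -67 to 67 mm under the knob, and an arm x 72 to 184, y -38 to 38 mm that carries the track; two hose fittings stick out to y = +-80 mm at x = -45 mm, below 23 mm.
- track (a point): Point in the middle of the track floor, 126 mm from the knob's axis, 30 mm above the bench. Low guide strips (top 32 mm) run at y = +-30 to 36 mm. The mark is the 3 mm wide black line along the track's middle from the knob's rim (x 54 to 97 mm of the unit); the short thin ticks round the scale plate do not matter.
- flow_knob (a joint): Knob angle about the unit's vertical z axis, rad: 0 when its peg stands exactly at the mark (on the unit's +x axis), positive counter-clockwise from above. Starts between 1.0 and 2.3, so it is to be turned clockwise; stops at -0.5 and 2.6. Stays where it is left; friction 0.10 N m, about 2 N at the peg.
- peg_top (a point): Centre of the top of the knob's peg, 81 mm above the bench. The knob is a black disc of 115 mm diameter, its top 36 mm above the bench, with a hub (30 mm across, up to 48 mm high) on the axis and one upright steel peg, 12 mm in diameter, from 36 to 81 mm, 48 mm from the axis.
- mark (a point): The point where the centre of the peg's top must come to be: on the unit's x axis, 48 mm from the knob's axis, 81 mm above the bench.
- lock (a joint): How far the lock has slid along the unit's -x axis towards the knob, m: 0 open (start), 0.074 fully home on its stop. Stays where it is left; friction 2 N. The fork's mouth, 31 mm wide, narrows to a slot 15.6 mm wide, which guides a nearly aligned peg (within about 5 mm) to the middle; a peg further off blocks the lock or is missed.
- lock_tab (a point): Top centre of the outer face (away from the knob) of the lock's push tab, 90 mm above the bench. Tab 40 mm wide, 6 mm thick, from 54 to 90 mm high; push its outer face towards the knob. That face is 164 mm from the knob's axis when open, 90 mm when home. Steel carriage 56 mm wide; two fork tines, 43 to 57 mm above the bench, reach 59 mm ahead of that face.
- inline_box: Small black moulded box, 26 x 32 x 21 mm (x, y, z), about 25 g, loose, on the track floor between knob and fork, about 79 mm from the knob's axis, blocking the lock. Origin: centre of its underside. To set it down: unlisted fixed clutter lies only at world y > 0.36, x > 0.64 or y < -0.30; the bench between is free but for the listed things.
- spray_can: Slim red round can, 35 mm in diameter, 132 mm high, standing loose beside the knob. Bystander. Origin: centre of its underside.
- alu_box: Folded aluminium case, 53 x 42 x 66 mm high, loose, beside the track. Bystander. Origin: under its middle.
- flux_bottle: Dropper bottle with red spout cap, 33 mm in diameter, 99 mm high, loose. Bystander. Origin: centre of its underside.
- relay: Grey open-frame relay on a small base, 24 x 36 x 32 mm high, loose. Bystander. Origin: centre of its underside.
- battery_9v: Blue block battery lying flat, 26 x 49 x 17 mm high, loose. Bystander. Origin: centre of its underside.
- heatsink: Black heat sink on an aluminium plate, 50 x 85 x 24 mm high, loose. Bystander. Origin: centre of its underside. (Tallest fixed neighbour: a bench power supply, 130 mm high, at world x > 0.64, y -0.34 to -0.06.)

How it is judged (in metres and radians):
On the way, in this order (a step that is already met when the one before it is completed fails the run):
1. The knob stands at the mark (within 0.10 rad, about 5 mm at the peg) while the lock is still open (slid less than 20 mm) (value of joint flow_knob between -0.1 and 0.1 rad and value of joint lock below 0.02 m), for 0.3 s.
2. The lock is home over the peg (value of joint lock above 0.071 m and value of joint flow_knob between -0.06 and 0.06 rad), for 0.2 s.
At the end, for the whole second after the job is handed in: The knob stands at the mark within 0.06 rad, the lock is within 3 mm of fully home, with its fork round the peg, and the small black box lies at rest on the bench top, off the unit (all of step 2 and height (world z) of inline_box between -0.006 and 0.022 m and linear speed of inline_box below 0.02 m/s); the robot touches nothing.
It fails at once if a bystander (can, aluminium case, bottle, relay, battery or heat sink) is pushed more than 20 mm from its place (distance of any of spray_can, alu_box, flux_bottle, relay, battery_9v, heatsink from where it was at the start of the episode above 0.02 m).
It fails at once if the can, the bottle or the aluminium case is knocked over (angle between any of spray_can, alu_box, flux_bottle's own z axis and vertical above 0.35 rad).
It also fails if it takes over 64 s, if anything falls off the work surface, if the arm or the gripper's body presses on something with over 40 N, if the wrist force passes 120 N, or if a joint passes its speed limit or range.

### The arm

A 6-joint arm with a two-finger parallel gripper is mounted at the origin on a cart in front of the work surface, level with it; the furniture and walls round the work are solid. World frame = base frame: x ahead of the robot, y to its left, z up, the work surface at z = 0. Lengths are in mm, angles in rad, forces in N, time in s.
With the tool pointing down it reaches from about 150 to 775 mm from the base axis. Payload 6.1 kg.
Tool frame: the origin (TCP) lies on the centre line of the jaws, within the pads' length; the fingertips stand 17 mm ahead of it and the grasp point (between the pads) lies 2 mm behind it (arm.nose_length is the distance from the TCP to the fingertips, in mm); z points along the fingers, y is the line along which they close (so a half turn about z gives the same grasp; the last joint's range is limited). The gripper opens to 85 mm and grips with 20 to 120 N. Pads are 22 mm wide; open, the fingers measure 114 mm over their backs; the gripper's body (76 mm by 85 mm) begins 54 mm behind the grasp point. The pads swing forward as they close: fully open they stand 13 mm farther back than shut.
Start: joints at [-1.243, 0.126, -0.04, 1.405, 0, 1.571], TCP at [169.023, -497.031, 248.295] pointing down, gripper open.
Joint ranges: [-2.72, 2.72], [-0.95, 1.95], [-1.27, 1.35], [-1.78, 2.02], [-1.46, 1.47], [-3.14, 3.14]. Speed limits (rad/s): [2.39, 2.39, 3.01, 3.14, 3.14, 3.14].

### API

Orientations are given as a rotation vector (axis times angle).
In Python, from rig import arm gives the robot as it stands.
- The arm moves only by the tool play_rows, never from a script. Its argument "moves" is a list of rows, each a list of 5 numbers: the shift along the tool's x, y, z in mm, then the turn about the tool's z in degrees, then the finger opening in mm, from 0 to 85.4. In form: [[x, y, z, spin, gripper], ...]. A call has 1 to 20 rows; each row is the pose to reach, as a shift and turn from the pose commanded when the call began, along the tool's axes at that moment; what a row does not reach only later rows make up. A row lasts 1/8 s, in which the tool goes at most 62.5 mm and 10.7 degrees, less where a joint would pass 70% of its speed; a pose out of reach is approached as far as the arm can. A call with a gripper value outside its range is refused whole. The fingers move at their own pace and stop on an object; the grip force is fixed at half the most. Time passes only in rows, so rows that repeat a pose let the fingers close. It gives the time, the measured TCP pose, the force, the opening and the grip force at its end, in the units of the state.
- arm.read_state(): the state, without advancing time (a new reading comes with each control period).
- arm.read_camera(name): name is "side" or "top"; returns a dict with "pixels" (420x560x3 uint8, red, green, blue), "K" (3x3 intrinsics, pixels), "D" ([k1, k2, p1, p2, k3] as OpenCV has them; the pictures are not rectified), "eye" and "rotation" of the camera in the world. Camera axes: x right, y down, z forward; pixel columns grow to the right and rows downward; lengths in mm; the calibration is good to about 2 mm. A picture is of the moment at which its call begins. There is no depth.
- arm.finish_job(): hands the job in; it is judged then, once.
The state is a dict: "clock": time; "joint_pos": joint angles; "qvel": joint speeds; "effort": joint torques, N m; "ee_pos": TCP position; "ee_rot": TCP orientation; "ft_force": force on the tool from outside, world axes, zero at the start; "wrist_torque": the same for the moment, N m; "width": finger opening in mm; "grasp_force": force on a finger pad.
Only numpy, scipy, OpenCV 4.12 (cv2) and the standard library are available. Lean on these libraries where they do the work, as an engineer would, in place of code of your own. Each camera call takes 0.05 s, during which the arm holds its last target. There are 200 camera calls.

## Working session

There is one attempt and no reset: what is moved stays moved. The work goes in short steps, Python scripts to look and compute and a tool call to move; the robot and the scene stay as the last step left them, time stands still between calls to the robot, and variables do not carry over. Pictures are saved under pics/ and viewed, at most 10 in all, crops included, and the job is handed in when it is done.

Besides the shell and the picture viewer there is one more tool, called after ">>>" by a JSON object that holds its "name" and its "arguments", one argument or row to a line. play_rows: Moves the arm, as the interface text tells. Its arguments: {"type":"object","properties":{"moves":{"type":"array"}},"required":["moves"]}

```bash
mkdir -p pics
cat > h.py <<'E'
import numpy as np, cv2
from rig import arm
def shot(n,f):
    c=arm.read_camera(n); cv2.imwrite('pics/'+f+'.png',c['pixels'][:,:,::-1]); np.savez('pics/'+f,**c); return c
def ray(c,uv):
    p=cv2.undistortPoints(np.array([[uv]],float),np.array(c['K'],float),np.array(c['D'],float))[0,0]
    return np.array(c['rotation'])@np.array([p[0],p[1],1])
def at(c,uv,z):
    d=ray(c,uv); e=np.array(c['eye'],float); return e+d*(z-e[2])/d[2]
def proj(c,P):
    R=np.array(c['rotation'],float).T; t=-R@np.array(c['eye'],float)
    return cv2.projectPoints(np.array(P,float).reshape(-1,3),cv2.Rodrigues(R)[0],t,np.array(c['K'],float),np.array(c['D'],float))[0][:,0]
E
python3 - <<'E'
from h import *
for n in('top','side'):
    c=shot(n,n+'0'); print(n,c['eye'],np.round(c['rotation'],3).tolist(),np.round(c['K'],1).tolist())
s=arm.read_state(); print(s['clock'],s['ee_pos'],s['ee_rot'],s['ft_force'])
E
```

```text
top [ 424.9285284    51.17908823 1330.4381304 ] [-2.193, 2.17, -0.12] [[535.2, 0.0, 285.9], [0.0, 535.2, 198.2], [0.0, 0.0, 1.0]]
side [286.48240815 716.96234886 617.8481739 ] [-0.468, 2.638, -1.329] [[389.5, 0.0, 275.1], [0.0, 389.5, 207.4], [0.0, 0.0, 1.0]]
0.1 [ 168.91499624 -496.7082902   247.59618871] [-3.09806665e+00 -5.12383692e-01  4.05879096e-04] [-0.09705804 -0.13606154 -0.25558914]
```

View pics/top0.png

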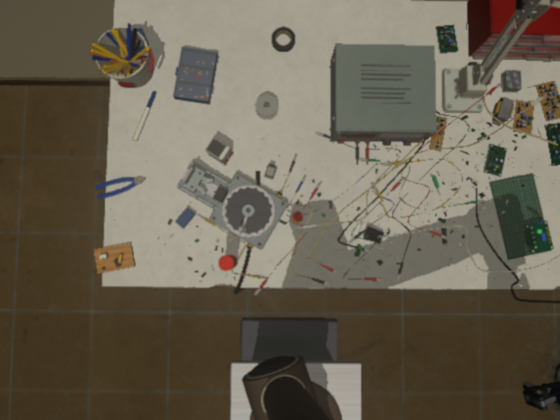

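View pics/side0.png

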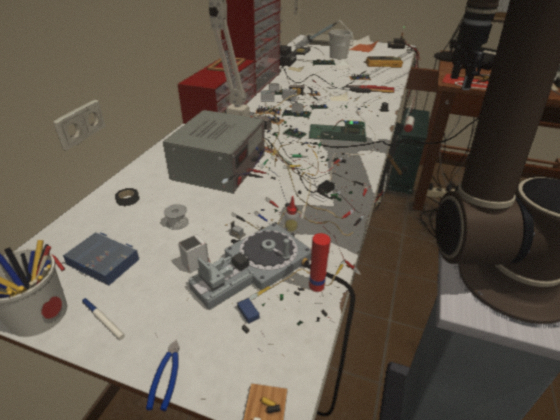

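The top view shows the knob at about (248,210) with the track running up-left to about (190,175). The can is at (227,262), the alu case at (220,147), the bottle at (297,216) and the battery at (186,216). The rotation is a rotation vector, so I'll fix the helper and zoom in.

```bash
sed -i "s/np.array(c\['rotation'\])@/cv2.Rodrigues(np.array(c['rotation'],float))[0]@/; s/R=np.array(c\['rotation'\],float).T/R=cv2.Rodrigues(np.array(c['rotation'],float))[0].T/" h.py
python3 - <<'E'
from h import *
t=cv2.imread('pics/top0.png');s=cv2.imread('pics/side0.png')
cv2.imwrite('pics/topc.png',cv2.resize(t[130:280,160:320],None,fx=5,fy=5,interpolation=cv2.INTER_CUBIC)[:600])
cv2.imwrite('pics/topc.png',cv2.resize(t[140:260,165:325],None,fx=5,fy=5,interpolation=cv2.INTER_CUBIC))
cv2.imwrite('pics/sidec.png',cv2.resize(s[190:310,180:340],None,fx=5,fy=5,interpolation=cv2.INTER_CUBIC))
E
```

```text
(no output)
```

View pics/topc.png

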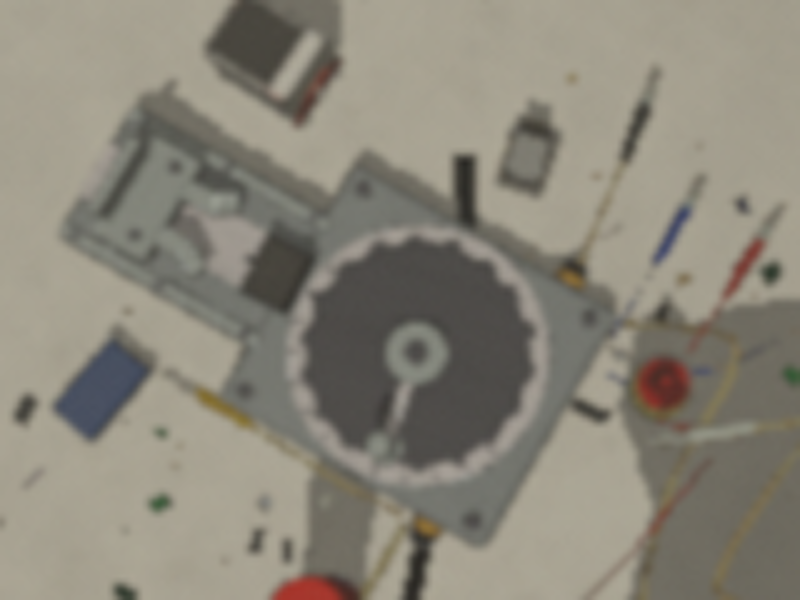

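View pics/sidec.png

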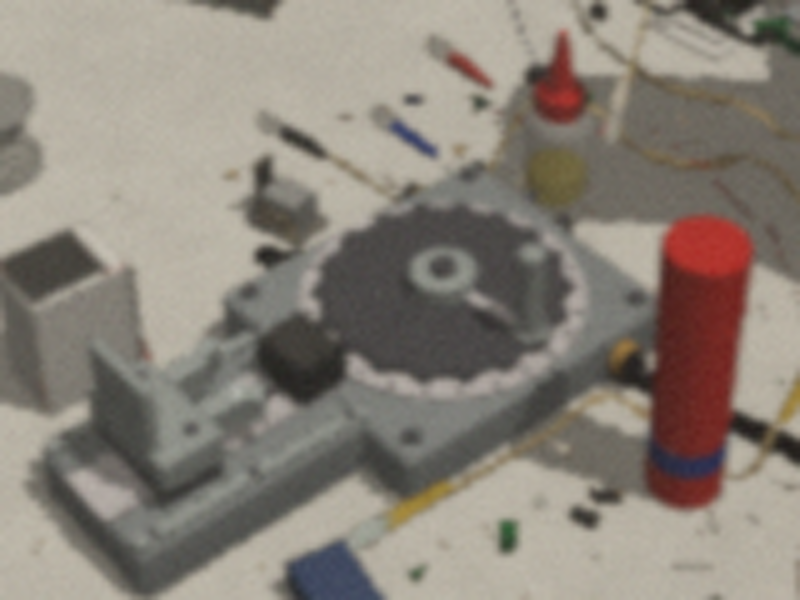

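```bash
cat >> h.py <<'E'
def T(U,V): return ((U+.5)/5-.5+165,(V+.5)/5-.5+140)
def S(U,V): return ((U+.5)/5-.5+180,(V+.5)/5-.5+190)
E
python3 - <<'E'
from h import *
ct=dict(np.load('pics/top0.npz'));cs=dict(np.load('pics/side0.npz'))
pt={'hub':(416,352,48),'peg':(378,445,81),'box':(279,271,51),'armA':(65,235,28),'armB':(148,97,28),'c1':(365,152,28),'c2':(612,322,28),'c3':(480,547,28),'case':(268,38,66),'can':(315,600,132),'bot':(664,384,85),'relay':(528,155,28),'bat':(103,388,17)}
ps={'hub':(442,270,48),'peg':(532,250,81),'box':(300,345,51),'can':(708,240,132),'tabtop':(125,360,90),'relay':(287,198,25)}
for k,(u,v,z) in pt.items(): print('T',k,np.round(at(ct,T(u,v),z)[:2],1))
for k,(u,v,z) in ps.items(): print('S',k,np.round(at(cs,S(u,v),z)[:2],1))
E
```

```text
T hub [515.3 121.6]
T peg [469.4 136.8]
T box [553.3 187.8]
T armA [572.2 295.2]
T armB [640.8 256.4]
T c1 [614.8 149.3]
T c2 [532.4  27.3]
T c3 [422.4  90.2]
T case [663.8 193.8]
T can [398.4 160.1]
T bot [499.    3.8]
T relay [614.3  69.3]
T bat [498.1 276.5]
S hub [515.  124.1]
S peg [471.  133.8]
S box [552.5 191. ]
S can [392.7 160.6]
S tabtop [593.6 257.9]
S relay [611.3  78.1]
```

Run:
```python
from h import *
from scipy.optimize import least_squares
ct=dict(np.load('pics/top0.npz'));cs=dict(np.load('pics/side0.npz'))
obs=[(ct,T(416,352),(0,0,48)),(ct,T(65,235),(184,38,28)),(ct,T(148,97),(184,-38,28)),(ct,T(365,152),(75,-67,28)),(ct,T(612,322),(-75,-67,28)),(ct,T(480,547),(-75,67,28)),
(cs,S(442,270),(0,0,48)),(cs,S(148,570),(184,38,28)),(cs,S(478,167),(-75,-67,28)),(cs,S(658,300),(-75,67,28)),(cs,S(410,460),(75,67,28))]
def W(p,P): c,s=np.cos(p[2]),np.sin(p[2]); return [p[0]+c*P[0]-s*P[1],p[1]+s*P[0]+c*P[1],P[2]]
f=lambda p:np.concatenate([proj(c,W(p,P))[0]-np.array(uv) for c,uv,P in obs])
r=least_squares(f,[515,122,1.05],loss='soft_l1'); p=r.x; print(p,np.degrees(p[2])); print(np.round(r.fun.reshape(-1,2) if r.fun.size==22 else f(p).reshape(-1,2),1).tolist())
for n,c,uv in(('T',ct,T(378,445)),('S',cs,S(532,250))):
    d=at(c,uv,81)[:2]-p[:2]; print(n,'peg',d+p[:2],np.hypot(*d),np.arctan2(d[1],d[0])-p[2])
for n,c,uv in(('T',ct,T(279,271)),('S',cs,S(300,345))):
    d=at(c,uv,51)[:2]-p[:2]; k,s=np.cos(p[2]),np.sin(p[2]);print(n,'box',d+p[:2],k*d[0]+s*d[1],-s*d[0]+k*d[1])
for X in(79,200): print(X,W(p,(X,0,0)))
```

```text
[515.20367258 120.18696641   1.05057566] 60.193551463828946
[[0.6, 0.1], [-1.4, -0.6], [-1.9, 0.5], [-1.1, 1.7], [2.3, -1.4], [0.7, 1.1], [0.5, -1.1], [-2.2, -2.0], [-0.3, -1.8], [2.7, 0.6], [-0.6, 1.3]]
T peg [469.36430797 136.80251078] 48.75780616473998 1.7432736301832839
S peg [471.01735113 133.78911167] 46.232557342411795 1.7923867014966535
T box [553.33718789 187.7741398 ] 77.60112175878507 0.506851940712977
S box [552.48939833 191.01295111] 79.990057010629 2.852408199033789
79 [np.float64(554.4723308178266), np.float64(188.73601804724456), 0]
200 [np.float64(614.6179972382433), np.float64(293.7288692840975), 0]
```

```bash
cat >> h.py <<'E'
from scipy.spatial.transform import Rotation as Ro
C=np.array([515.3,122.]);TH=60.2
def U(x,y,z): a=np.radians(TH); return np.array([*(C+[x*np.cos(a)-y*np.sin(a),x*np.sin(a)+y*np.cos(a)]),z])
def yang(): 
    y=Ro.from_rotvec(arm.read_state()['ee_rot']).as_matrix()[:,1]; return np.degrees(np.arctan2(y[1],y[0]))
def go(P,ya=None):
    s=arm.read_state(); R=Ro.from_rotvec(s['ee_rot']).as_matrix()
    return np.round(R.T@(np.array(P,float)-s['ee_pos']),1).tolist(), None if ya is None else round((yang()-ya+180)%360-180,1)
E
python3 - <<'E'
from h import *
print(go([553.5,189.5,230],-29.8),go([553.5,189.5,52],-29.8),yang(),np.round(Ro.from_rotvec(arm.read_state()['ee_rot']).as_matrix(),3).tolist())
E
```

```text
([585.0, -525.8, 18.4], np.float64(-41.4)) ([585.0, -525.6, 196.4], np.float64(-41.4)) -71.217927011962 [[0.947, 0.322, -0.0], [0.322, -0.947, 0.001], [-0.0, -0.001, -1.0]]
```

>>> {"name": "play_rows", "arguments": {
  "moves": [
    [585,-526,18,-41.4,85],
    [585,-526,18,-41.4,85],
    [585,-526,18,-41.4,85],
    [585,-526,18,-41.4,85],
    [585,-526,18,-41.4,85],
    [585,-526,18,-41.4,85],
    [585,-526,18,-41.4,85],
    [585,-526,18,-41.4,85],
    [585,-526,18,-41.4,85],
    [585,-526,18,-41.4,85],
    [585,-526,18,-41.4,85],
    [585,-526,18,-41.4,85],
    [585,-526,18,-41.4,85],
    [585,-526,18,-41.4,85],
    [585,-526,18,-41.4,85],
    [585,-526,98,-41.4,85],
    [585,-526,98,-41.4,85],
    [585,-526,98,-41.4,85],
    [585,-526,98,-41.4,85]
  ]
}}

```text
clock: 2.48
ee_pos: [554.5, 189.2, 152.6]
ee_rot: [2.718, 1.574, 0.005]
ft_force: [-0.0, -0.2, 0.5]
width: 84.6
grasp_force: 0.0
```

Run:
```python
from h import *
s=arm.read_state();print(s['clock'],s['ee_pos'],yang(),s['joint_pos'],s['width'],s['ft_force'],go([553.5,189.5,52],-29.8))
c=shot('side','side1'); cv2.imwrite('pics/side1c.png',cv2.resize(c['pixels'][140:300,160:340,::-1],None,fx=4,fy=3.75))
```

```text
2.475 [554.50239788 189.18254637 152.63871686] -29.855648896186544 [ 3.28824456e-01  2.53190618e-01 -9.39695399e-02  1.22061680e+00
 -6.89464358e-05  2.42069778e+00] 84.62317688817 [-0.02797949 -0.19729138  0.51947469] ([-0.4, -1.2, 100.6], np.float64(-0.1))
```

View pics/side1c.png

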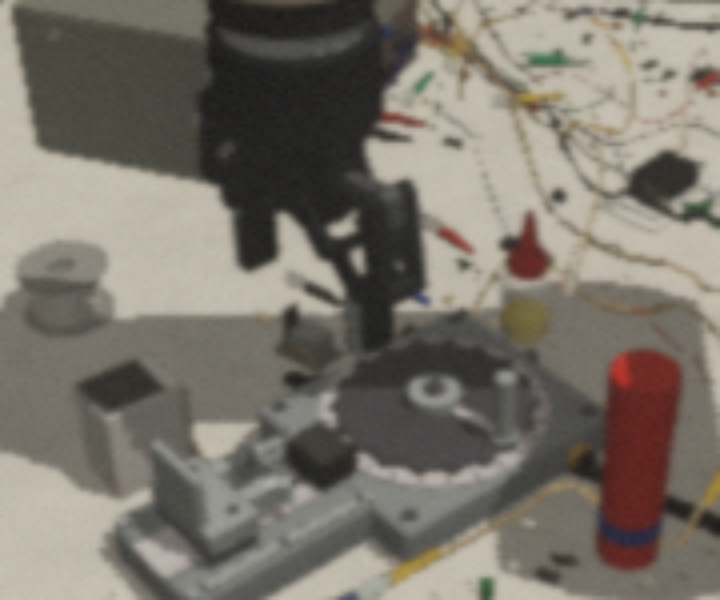

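The open jaws (fingers at about (255,240) and (375,320)) straddle the black box at (322,450), well clear of the lock and peg. I'll descend and grip.

>>> {"name": "play_rows", "arguments": {
  "moves": [
    [0,-1,50,0,85],
    [0,-1,80,0,85],
    [0,-1,102,0,85],
    [0,-1,102,0,85],
    [0,-1,102,0,85],
    [0,-1,102,0,25],
    [0,-1,102,0,25],
    [0,-1,102,0,25],
    [0,-1,102,0,25],
    [0,-1,102,0,25],
    [0,-1,102,0,25],
    [0,-1,102,0,25],
    [0,-1,102,0,25]
  ]
}}

```text
clock: 4.15
ee_pos: [553.1, 189.9, 49.0]
ee_rot: [2.718, 1.575, 0.002]
ft_force: [-0.1, 0.0, 6.1]
width: 30.8
grasp_force: 61.0
```

Run:
```python
from h import *
print(go([430,245,150]),go([430,245,21]))
```

```text
([-13.4, -134.1, -101.1], None) ([-13.5, -134.2, 27.9], None)
```

>>> {"name": "play_rows", "arguments": {
  "moves": [
    [0,0,-50,0,25],
    [0,0,-100,0,25],
    [0,0,-100,0,25],
    [-5,-45,-100,0,25],
    [-10,-90,-100,0,25],
    [-13,-134,-100,0,25],
    [-13,-134,-100,0,25],
    [-13,-134,-60,0,25],
    [-13,-134,-20,0,25],
    [-13,-134,10,0,25],
    [-13,-134,20,0,25],
    [-13,-134,27,0,25],
    [-13,-134,28,0,25],
    [-13,-134,28,0,25],
    [-13,-134,28,0,25]
  ]
}}

```text
clock: 6.02
ee_pos: [430.4, 245.5, 21.1]
ee_rot: [-2.718, -1.575, -0.002]
ft_force: [-0.3, -0.1, -0.9]
width: 30.3
grasp_force: 60.2
```

>>> {"name": "play_rows", "arguments": {
  "moves": [
    [0,0,1,0,25],
    [0,0,1,0,50],
    [0,0,1,0,50],
    [0,0,1,0,50],
    [0,0,1,0,50],
    [0,0,-40,0,50],
    [0,0,-90,0,50],
    [0,0,-140,0,50],
    [0,0,-140,0,50],
    [0,0,-140,0,50]
  ]
}}

```text
clock: 7.28
ee_pos: [429.8, 245.1, 159.9]
ee_rot: [2.718, 1.575, -0.0]
ft_force: [-0.4, -0.1, -0.5]
width: 49.8
grasp_force: 0.0
```

Run:
```python
from h import *
s=arm.read_state();print(s['clock'],s['ee_pos'],yang(),s['width'])
a=np.radians(TH+102); peg=[*(C+48*np.array([np.cos(a),np.sin(a)]))]; print(peg,TH+102)
ya=TH+102-90
print(go([*peg,160],ya),go([*peg,69],ya))
c=shot('side','side2'); cv2.imwrite('pics/side2c.png',cv2.resize(c['pixels'][180:330,180:340,::-1],None,fx=4,fy=4))
```

```text
7.275 [429.83095152 245.07842941 159.92642965] -29.819677262025028 49.79982532506345
[np.float64(469.5977891483773), np.float64(136.6733746382291)] 162.2
([-74.3, 88.4, -0.1], np.float64(-102.0)) ([-74.3, 88.4, 90.9], np.float64(-102.0))
```

View pics/side2c.png

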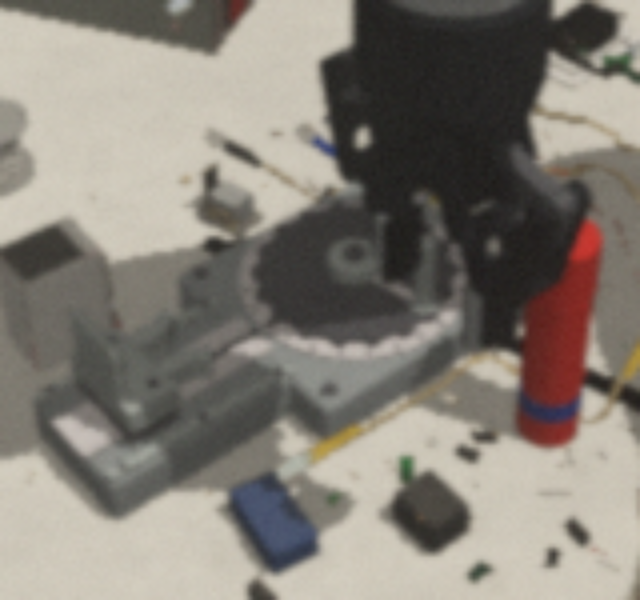

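>>> {"name": "play_rows", "arguments": {
  "moves": [
    [-10,10,0,-10,45],
    [-20,20,0,-20,45],
    [-30,35,0,-30,45],
    [-40,50,0,-40,45],
    [-50,65,0,-50,45],
    [-60,75,0,-60,45],
    [-74,88,0,-70,45],
    [-74,88,0,-80,45],
    [-74,88,0,-90,45],
    [-74,88,0,-100,45],
    [-74,88,0,-102,45],
    [-74,88,0,-102,45],
    [-74,88,0,-102,45]
  ]
}}

```text
clock: 8.95
ee_pos: [469.3, 137.2, 159.9]
ee_rot: [-0.489, -3.103, 0.0]
ft_force: [-0.1, -1.0, 0.6]
width: 45.0
grasp_force: 0.0
```

Run:
```python
from h import *
s=arm.read_state();print(s['clock'],s['ee_pos'],yang(),s['width'],s['joint_pos'])
print(go([469.6,136.7,69],72.2))
c=shot('side','side3'); cv2.imwrite('pics/side3c.png',cv2.resize(c['pixels'][180:330,230:390,::-1],None,fx=4,fy=4))
```

```text
8.95 [469.32239962 137.16807089 159.92848777] 72.08907049567699 44.96513332573224 [ 2.84349693e-01  7.37954355e-02 -2.91535958e-01  1.20611414e+00
 -2.08297944e-06  5.96954484e-01]
([-0.5, -0.3, 90.9], np.float64(-0.1))
```

View pics/side3c.png

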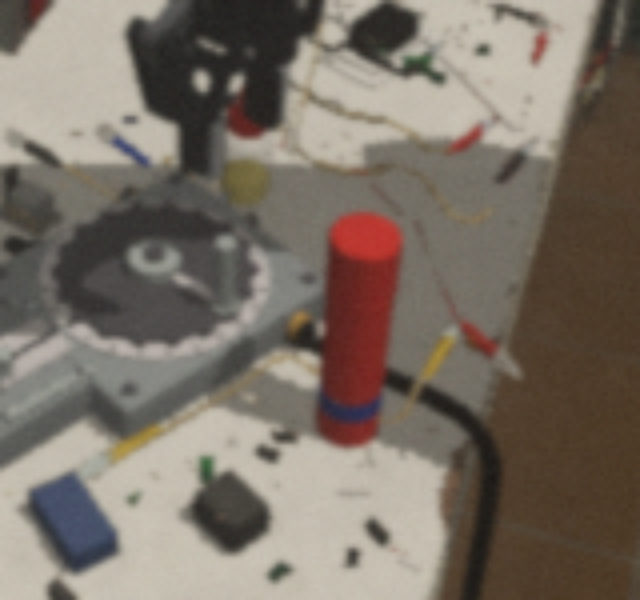

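The jaws (fingers at about x=195 and 265) are centred over the peg at (227,243), and the can is clear. I'll descend and close loosely.

>>> {"name": "play_rows", "arguments": {
  "moves": [
    [0,0,40,0,45],
    [0,0,75,0,45],
    [0,0,91,0,45],
    [0,0,91,0,45],
    [0,0,91,0,14],
    [0,0,91,0,14],
    [0,0,91,0,14],
    [0,0,91,0,14],
    [0,0,91,0,14]
  ]
}}

```text
clock: 10.12
ee_pos: [469.5, 137.2, 69.4]
ee_rot: [0.487, 3.104, 0.0]
ft_force: [1.1, -0.2, -0.8]
width: 13.9
grasp_force: 0.0
```

Run:
```python
from h import *
s=arm.read_state();print(s['clock'],s['ee_pos'],yang(),s['width'],s['ft_force'])
for k in range(1,15):
    d=TH+102-max(102-8*k,-1); 
    A=np.radians(TH+max(102-8*k,-1)); P=[*(C+48*np.array([np.cos(A),np.sin(A)])),s['ee_pos'][2]]
    print(go(P,np.degrees(A)-90))
```

```text
10.125 [469.52798593 137.2469006   69.41551883] 72.18172227831548 13.880590971126995 [ 1.06292414 -0.21174441 -0.78467258]
([-0.7, 6.2, 0.0], np.float64(8.0))
([-2.1, 12.7, 0.0], np.float64(16.0))
([-4.4, 19.0, 0.0], np.float64(24.0))
([-7.5, 24.9, 0.0], np.float64(32.0))
([-11.5, 30.3, 0.0], np.float64(40.0))
([-16.1, 35.2, 0.0], np.float64(48.0))
([-21.4, 39.3, 0.0], np.float64(56.0))
([-27.2, 42.6, 0.0], np.float64(64.0))
([-33.4, 45.1, 0.0], np.float64(72.0))
([-39.9, 46.8, 0.0], np.float64(80.0))
([-46.6, 47.5, 0.0], np.float64(88.0))
([-53.2, 47.2, 0.0], np.float64(96.0))
([-59.0, 46.3, 0.0], np.float64(103.0))
([-59.0, 46.3, 0.0], np.float64(103.0))
```

>>> {"name": "play_rows", "arguments": {
  "moves": [
    [-0.7,6.2,0,8,14],
    [-2.1,12.7,0,16,14],
    [-4.4,19,0,24,14],
    [-7.5,24.9,0,32,14],
    [-11.5,30.3,0,40,14],
    [-16.1,35.2,0,48,14],
    [-21.4,39.3,0,56,14],
    [-27.2,42.6,0,64,14],
    [-33.4,45.1,0,72,14],
    [-39.9,46.8,0,80,14],
    [-46.6,47.5,0,88,14],
    [-53.2,47.2,0,96,14],
    [-59,46.3,0,103,14],
    [-59,46.3,0,103,14],
    [-59,46.3,0,103,14],
    [-59,46.3,0,103,14]
  ]
}}

```text
clock: 12.12
ee_pos: [539.7, 163.1, 69.3]
ee_rot: [2.731, 1.553, -0.0]
ft_force: [-0.0, -0.2, -0.4]
width: 14.0
grasp_force: 0.2
```

Run:
```python
from h import *
s=arm.read_state();print(s['clock'],s['ee_pos'],yang(),s['width'],s['ft_force'],go(U(48,0,69),-29.8))
```

```text
12.125 [539.65135259 163.07659914  69.27569188] -30.75981656840209 14.026447596009978 [-0.03548687 -0.22429831 -0.37965748] ([0.2, -0.7, 0.3], np.float64(-1.0))
```

>>> {"name": "play_rows", "arguments": {
  "moves": [
    [0,0,0,0,14],
    [0,0,0,0,40],
    [0,0,0,0,40],
    [0,0,0,0,40],
    [0,0,-40,0,40],
    [0,0,-90,0,40],
    [0,0,-90,-1,0],
    [50,0,-90,-1,0],
    [100,0,-90,-1,0],
    [150,0,-90,-1,0],
    [155,0,-90,-1,0],
    [155,0,-90,-1,0]
  ]
}}

```text
clock: 13.62
ee_pos: [618.7, 296.1, 158.0]
ee_rot: [2.718, 1.576, -0.004]
ft_force: [0.4, -0.2, -0.7]
width: 0.0
grasp_force: 0.0
```

Run:
```python
from h import *
s=arm.read_state();print(s['clock'],s['ee_pos'],yang(),s['width'],go(U(200,0,80),-29.8))
c=shot('top','top4'); d=shot('side','side4')
a=cv2.resize(c['pixels'][155:255,170:290,::-1],None,fx=4,fy=4);b=cv2.resize(d['pixels'][190:290,180:260,::-1],None,fx=4,fy=4)
cv2.imwrite('pics/both4.png',np.hstack([a,b]))
print(proj(c,[U(48,0,81),U(48,5,81)]),proj(d,[U(48,0,81),U(48,5,81)]))
```

```text
13.625 [618.70695309 296.13432683 157.96224615] -29.783827781830972 0.020115992436692674 ([-2.3, -3.1, 78.0], np.float64(0.0))
[[229.24160577 198.64686746]
 [228.14321851 200.48089445]] [[250.20702122 240.98129276]
 [251.67771238 242.21865209]]
```

View pics/both4.png

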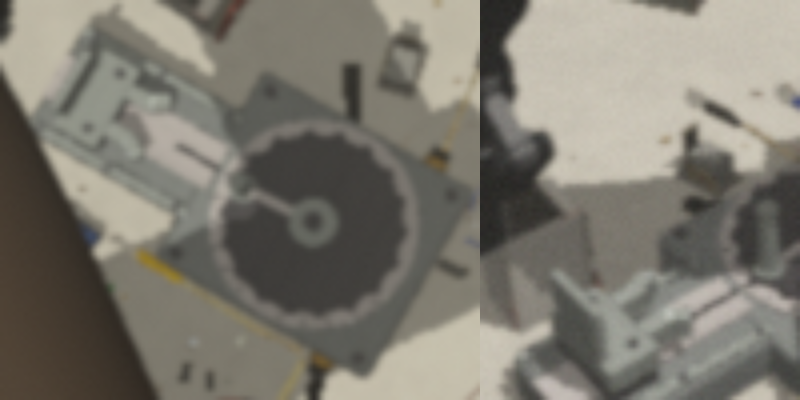

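Run:
```python
from h import *
ys=np.arange(-12,12.1,1)
for n in('top','side'):
    c=dict(np.load(f'pics/{n}4.npz')); g=cv2.cvtColor(c['pixels'],cv2.COLOR_RGB2GRAY).astype(np.float32)
    def prof(xs,z):
        for x in xs:
            uv=proj(c,[U(x,y,z) for y in ys]).astype(np.float32); v=cv2.remap(g,uv[:,0].reshape(1,-1),uv[:,1].reshape(1,-1),cv2.INTER_CUBIC)[0]
            print(n,z,x,v.astype(int).tolist())
    prof((68,76,84,90),30); prof((18,22,26,30,34),37); prof((44,48,52),81)
```

```text
top 30 68 [145, 145, 146, 149, 153, 154, 154, 154, 149, 141, 132, 119, 110, 109, 114, 124, 134, 142, 147, 147, 147, 147, 147, 148, 148]
top 30 76 [171, 174, 176, 175, 175, 175, 175, 172, 168, 160, 146, 127, 115, 111, 121, 138, 155, 165, 170, 174, 174, 172, 171, 171, 169]
top 30 84 [170, 175, 175, 175, 174, 174, 173, 173, 170, 161, 147, 132, 122, 121, 131, 148, 161, 168, 173, 174, 172, 172, 171, 170, 168]
top 30 90 [167, 173, 175, 175, 175, 175, 174, 171, 167, 157, 141, 124, 112, 111, 122, 140, 155, 165, 170, 173, 172, 171, 170, 169, 167]
top 37 18 [61, 61, 60, 60, 59, 61, 62, 65, 73, 81, 93, 105, 112, 115, 112, 105, 92, 80, 71, 64, 60, 59, 59, 61, 62]
top 37 22 [62, 62, 62, 62, 62, 62, 62, 65, 72, 79, 92, 105, 114, 118, 117, 109, 96, 84, 73, 65, 62, 61, 60, 61, 62]
top 37 26 [62, 62, 62, 62, 62, 61, 61, 64, 68, 76, 89, 103, 113, 119, 118, 110, 99, 87, 75, 67, 62, 60, 60, 61, 62]
top 37 30 [61, 61, 62, 62, 61, 60, 61, 63, 66, 74, 86, 97, 108, 115, 116, 111, 103, 91, 77, 68, 63, 60, 61, 62, 61]
top 37 34 [61, 62, 62, 62, 61, 61, 62, 62, 64, 72, 82, 93, 107, 114, 116, 113, 106, 95, 83, 
[... 1167 characters left out ...]
 55, 55]
side 37 26 [59, 58, 56, 54, 53, 57, 66, 76, 89, 102, 109, 110, 106, 100, 92, 82, 71, 62, 59, 57, 55, 54, 53, 53, 53]
side 37 30 [83, 77, 72, 67, 62, 62, 65, 72, 81, 91, 101, 108, 110, 106, 97, 88, 80, 71, 64, 60, 59, 58, 57, 57, 58]
side 37 34 [102, 101, 99, 97, 95, 90, 86, 85, 87, 94, 102, 108, 108, 105, 99, 92, 82, 75, 70, 67, 68, 71, 74, 71, 69]
side 81 44 [74, 68, 64, 60, 57, 56, 59, 63, 68, 75, 82, 88, 91, 91, 91, 91, 91, 89, 85, 79, 74, 69, 65, 60, 57]
side 81 48 [105, 98, 87, 79, 71, 65, 63, 65, 71, 78, 84, 91, 97, 98, 98, 98, 97, 95, 93, 92, 90, 86, 81, 76, 71]
side 81 52 [107, 107, 107, 102, 94, 83, 74, 67, 65, 67, 71, 76, 80, 85, 88, 88, 89, 89, 88, 88, 89, 89, 88, 88, 90]
```

The top and side profiles agree: the pointer sits about 2 mm (≈0.045 rad) to the + side of the mark. That's inside both the 0.10 rad limit and the fork's lead-in. Next I'll lower behind the tab and push.

>>> {"name": "play_rows", "arguments": {
  "moves": [
    [-2,-3,40,0,0],
    [-2,-3,79,0,0],
    [-2,-3,79,0,0],
    [-15,-3,79,0,0],
    [-22,-3,79,0,0],
    [-28,-3,79,0,0],
    [-34,-3,79,0,0],
    [-40,-3,79,0,0],
    [-46,-3,79,0,0],
    [-52,-3,79,0,0],
    [-58,-3,79,0,0],
    [-64,-3,79,0,0],
    [-70,-3,79,0,0],
    [-75,-3,79,0,0],
    [-80,-3,79,0,0],
    [-84,-3,79,0,0],
    [-88,-3,79,0,0]
  ]
}}

```text
clock: 15.85
ee_pos: [572.8, 221.3, 80.3]
ee_rot: [2.718, 1.575, -0.0]
ft_force: [2.7, 1.5, -0.0]
width: -0.2
grasp_force: 1.1
```

>>> {"name": "play_rows", "arguments": {
  "moves": [
    [-3,0,0,0,0],
    [-6,0,0,0,0],
    [-8,0,0,0,0],
    [-10,0,0,0,0],
    [-11,0,0,0,0],
    [-12,0,0,0,0],
    [-12,0,0,0,0]
  ]
}}

```text
clock: 16.73
ee_pos: [566.9, 210.9, 80.3]
ee_rot: [2.718, 1.575, -0.0]
ft_force: [2.9, 1.0, -1.6]
width: 0.1
grasp_force: 1.4
```

>>> {"name": "play_rows", "arguments": {
  "moves": [
    [-1,0,0,0,0],
    [-2,0,0,0,0],
    [-2,0,0,0,0]
  ]
}}

```text
clock: 17.1
ee_pos: [566.0, 209.4, 80.3]
ee_rot: [-2.718, -1.575, -0.0]
ft_force: [3.6, 2.4, -1.0]
width: -0.0
grasp_force: 1.9
```

>>> {"name": "play_rows", "arguments": {
  "moves": [
    [-1,0,0,0,0],
    [-2,0,0,0,0],
    [-2,0,0,0,0]
  ]
}}

```text
clock: 17.48
ee_pos: [565.8, 209.2, 80.5]
ee_rot: [-2.716, -1.575, -0.005]
ft_force: [6.3, 7.6, -4.0]
width: -0.1
grasp_force: 4.9
```

>>> {"name": "play_rows", "arguments": {
  "moves": [
    [-1,0,0,0,0],
    [-2,0,0,0,0],
    [-2,0,0,0,0],
    [-2,0,0,0,0]
  ]
}}

```text
clock: 17.98
ee_pos: [565.8, 209.0, 80.7]
ee_rot: [-2.714, -1.575, -0.009]
ft_force: [9.3, 13.2, -6.1]
width: 0.1
grasp_force: 7.8
```

The push is stalled at the stop (face at about 90 mm, force rising). I'll back off, rise and check.

>>> {"name": "play_rows", "arguments": {
  "moves": [
    [10,0,0,0,0],
    [30,0,0,0,0],
    [40,0,0,0,0],
    [40,0,-50,0,0],
    [40,0,-100,0,0],
    [80,0,-120,0,0],
    [120,0,-120,0,0],
    [120,0,-120,0,0]
  ]
}}

```text
clock: 18.98
ee_pos: [623.8, 311.5, 198.9]
ee_rot: [2.717, 1.577, -0.003]
ft_force: [-0.8, 1.2, -0.7]
width: -0.1
grasp_force: 0.0
```

Run:
```python
from h import *
s=arm.read_state();print(s['clock'],s['ee_pos'],s['ft_force'])
c=shot('top','top5'); d=shot('side','side5')
a=cv2.resize(c['pixels'][155:255,180:280,::-1],None,fx=4,fy=4);b=cv2.resize(d['pixels'][190:290,190:290,::-1],None,fx=4,fy=4)
cv2.imwrite('pics/both5.png',np.hstack([a,b]))
```

```text
18.975 [623.83312537 311.46572886 198.93602454] [-0.82474051  1.24877393 -0.68724141]
```

View pics/both5.png

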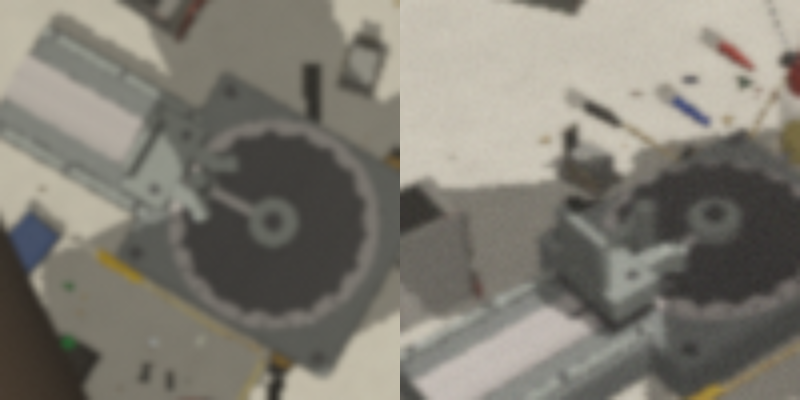

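The fork tines, at about (215,160) and (195,205) in the left half, straddle the peg with the pointer running between them. The tab is home, and nothing else has moved. I'll hand it in.

```bash
python3 -c "
from rig import arm
print(arm.finish_job())"
```

```text
the job is handed in; nothing more can be done
None
```

The job is handed in: the black box is on the bench beside the unit, the knob is at the mark, and the lock is on its stop with its fork round the peg. Nothing else visibly moved, but the judge gave no verdict.

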